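# Set a cabinet door to its index and hold it for refitting the stay

### The job

The little vial cabinet's drop-down front door is to get its stay refitted. Take the door by its handle bar and bring it all the way down to its stop, guiding it so that it never drops or slams, then lift it back up until it lines up with the index arm on the scale at its left side, and finish while still holding the door there motionless in the gripper, as it would fall if let go. Do not shift the index arm or the things standing about.

Things in the scene. Friction and masses are not known exactly. Their poses are not given: they have to be found in the camera images.
- cabinet: White vial cabinet fixed to the worktop, 200 wide, 219 high, 190 deep, a rack of vials inside; place and yaw (within 0.25 rad) vary. Origin: on the worktop below the middle of the door's hinge line. x points to the cabinet's back, away from the robot, y to its left, z up. The front leans back 0.26 rad; the flat roof begins 42 behind the origin.
- hinge (a point): Middle of the door's hinge line, 90 above the cabinet's origin; axes as the cabinet's, the hinge line runs along y. At door angle q the middle of the handle bar lies, from this point, 0.17*sin(0.26-q) m along the cabinet's x and 0.17*cos(0.26-q) m up.
- flap (a joint): Bottom-hinged front door, angle in rad: 0 = closed (leaning back 0.26; its weight keeps it shut), growing as its top comes forward (-x) and down; upright at 0.26, stop at 1.70, nearly level. No latch or spring, hardly any friction: beyond 0.26 it falls open if let go. Grey frame with clear pane, 180 wide, 14 thick, reaching 128 from the hinge line; 0.3 to 0.52 kg.
- flap_handle (a point): Middle of the door's handle: a round steel bar, 12 in diameter, 140 long along y, in the door's plane, 170 from the hinge line, on two lugs whose inner faces are 112 apart. Between bar and door edge is a free gap of 36. A grip may turn about the round bar. z points from the hinge line to the bar, x to the inside of the door, y along the bar.
- index (a joint): Index arm on the scale arc at the left side of the door: the marked angle in rad, counted exactly as the door's, so the door lines up with it when both values are equal. Between 0.75 and 1.3; clamped by friction, it must stay as it is.
- index_tip (a point): Tip of the index arm, a thin dark steel pointer (8 wide, 4 thick) turning about the hinge line, its tip 170 from it like the handle bar, 116 left of the door's middle. It lies outside the aluminium scale arc (108 left, 125 to 145 from the hinge line) and has a clamping knob, 18 across, 135 from the hinge line, sticking out 14 to the left. z points from the hinge line to the tip.
- timer: Bystander, to be left alone: white bench timer, 62x68x21, lying on the worktop below the door's swing; origin at the centre of its underside.
- beaker: Bystander, to be left alone: clear glass beaker, 55 across, 68 high, standing to the right of the cabinet; origin at the centre of its underside.
- jar: Bystander, to be left alone: small white jar with screw lid, 52 across, 46 high, standing to the left of the cabinet; origin at the centre of its underside.
- reagent: Bystander, to be left alone: small amber square bottle with black cap, 54x46x105, on the right of the worktop; origin at the centre of its underside.
- stapler: Bystander, to be left alone: desk stapler, 34x128x52, front right; origin at the centre of its underside.

How it is judged:
By the outcome, as a careful person would: the job done as asked, in the order asked, and still so for the second after the job is handed in, while the arm keeps its last pose, push and grip.
It also fails if it takes over 45 s, if anything falls off the work surface, if the arm or the gripper's body presses on something with over 40 N, if the wrist force passes 120 N, or if a joint passes its speed limit or range.

### The arm

A 6-joint arm with a two-finger parallel gripper is mounted at the origin on a cart in front of the work surface, level with it; the furniture and walls round the work are solid. World frame = base frame: x ahead of the robot, y to its left, z up, the work surface at z = 0. Lengths are in mm, angles in rad, forces in N, time in s.
With the tool pointing down it reaches from about 350 to 875 mm from the base axis. Payload 4.2 kg.
Tool frame: the origin (TCP) lies between the finger pads; the fingertips stand 11 mm ahead of it and the grasp point (between the pads) lies 8 mm behind it; z points along the fingers, y is the direction in which the jaws open and shut (so a half turn about z gives the same grasp; the last joint's range is limited). The gripper opens to 85 mm and grips with 20 to 120 N. Pads are 22 mm wide; open, the fingers measure 114 mm over their backs; the gripper's body (76 mm by 85 mm) begins 54 mm behind the grasp point. The pads swing forward as they close: fully open they stand 13 mm farther back than shut.
Start: joints at [1.45, 0.385, 0.008, 0, -1.194, -0.259], TCP at [231.676, 580.453, 242.312] pointing down, gripper open.
Joint ranges: [-3.14, 3.14], [-1.21, 2.06], [-1.07, 1.41], [-3.16, 2.05], [-2.99, -0.16], [-3.1, 3.1]. Speed limits (rad/s): [2.79, 2.79, 3.14, 3.14, 3.14, 3.14].

### API

Orientations are given as a unit quaternion [x, y, z, w].
In Python, from bench import * gives the robot as it stands.
- The arm moves only by the tool servo_tool, never from a script. Its argument "rows" is a list of rows, each a list of 7 numbers: the opening, from 0 (shut) to 1 (fully open), then the shift along the tool's x, y, z in cm, then the turn, a rotation vector about the tool's x, y, z in degrees. A call has 1 to 12 rows; each row shifts and turns the commanded pose from where the row before left it, along the tool's axes as they then stand; what a row does not reach is not made up. A row lasts 1/10 s, in which the tool goes at most 50 mm and 8.59 degrees, less where a joint would pass 70% of its speed; a pose out of reach is approached as far as the arm can. A call is refused whole if a number of a shift passes 5 or a number of a turn 8.59, either way. A call with a gripper value outside its range is refused whole. The fingers move at their own pace and stop on an object; the grip force is fixed at half the most. Time passes only in rows, so rows that do not move let the fingers close. It gives the time, the measured TCP pose, the force and the opening at its end, in the units of the state.
- read_state(): the state, without advancing time (a new reading comes with each control period).
- get_image(name): name is "scene" or "side" or "wrist"; returns a dict with "image" (384x512x3 uint8, red, green, blue), "mtx" (3x3 intrinsics, pixels), "extrinsics" (4x4, takes a point from camera to world coordinates). Camera axes: x right, y up, looking along -z (the intrinsics and any distortion apply to the point x, -y, -z); pixel columns grow to the right and rows downward; lengths in mm; the calibration is good to about 2 mm. A picture is of the moment at which its call begins. There is no depth.
- job_done(): hands the job in, once; it reports no verdict.
The state is a dict: "clock": time; "joints": joint angles; "joint_vel": joint speeds; "joint_efforts": joint torques, N m; "position": TCP position; "ee_rot": TCP orientation; "contact_force": force on the tool from outside, world axes, zero at the start; "wrist_torque": the same for the moment, N m; "gripper_width": finger opening in mm.
Only numpy, scipy, OpenCV 4.12 (cv2) and the standard library are available. Lean on these libraries where they do the work, as an engineer would, in place of code of your own. Each camera call takes 0.05 s, during which the arm holds its last target. There are 200 camera calls.

## Working session

There is one attempt and no reset: what is moved stays moved. The work goes in short steps, Python scripts to look and compute and a tool call to move; the robot and the scene stay as the last step left them, time stands still between calls to the robot, and variables do not carry over. Pictures are saved under pics/ and viewed, about 8 in all and at most 12, crops included, and the job is handed in when it is done.

Besides the shell and the picture viewer there is one more tool, called after "Emit:" by a JSON object that holds its "method" and its "body". servo_tool: Moves the arm, as the interface text tells. Its arguments: {"type":"object","properties":{"rows":{"type":"array","items":{"type":"array","items":{"type":"number"}}}},"required":["rows"]}

```bash
mkdir -p pics; ls
python3 - <<'E'
from bench import *
import cv2,numpy as np,pickle
s=read_state();print(s)
d={}
for n in("scene","side"):
    g=get_image(n);d[n]=g
    cv2.imwrite(f"pics/{n}0.png",g["image"][:,:,::-1]); print(n,{k:v for k,v in g.items() if k!="image"})
pickle.dump(d,open("im0.pkl","wb"))
E
```

```text
pics
{'clock': 0.0, 'joints': array([ 1.44958795e+00,  3.85560473e-01,  6.62092440e-03, -5.28407459e-04,
       -1.19401182e+00, -2.58572747e-01]), 'joint_vel': array([-6.10179835e-06,  4.95898451e-04,  7.44939389e-04, -3.45464039e-04,
        3.65358416e-04, -1.14076082e-03]), 'joint_efforts': array([-1.68535394e-04, -3.92291451e+01,  1.88410914e+01,  4.18622777e+00,
       -4.56587411e-03, -3.45821611e-06]), 'position': array([231.47905849, 579.94044483, 241.21292172]), 'ee_rot': array([ 9.82005895e-01, -1.88847029e-01, -1.71038366e-04,  1.09183257e-03]), 'contact_force': array([-0.26300278, -0.47209083,  0.14916494]), 'wrist_torque': array([-0.01882969,  0.01474469, -0.04834909]), 'gripper_width': 85.74481816140404}
scene {'mtx': array([[351.17147471,   0.        , 255.78505031],
       [  0.        , 351.17147471, 193.56584528],
       [  0.        ,   0.        ,   1.        ]]), 'extrinsics': array([[ 4.99168436e-01,  4.15318423e-01, -7.60487660e-01,
        -2.94357364e+02],
       [-8.66496039e-01,  2.35264478e-01, -4.40267237e-01,
        -3.67862662e+02],
       [-3.93536227e-03,  8.78727053e-01,  4.77308370e-01,
         7.00143702e+02],
       [ 0.00000000e+00,  0.00000000e+00,  0.00000000e+00,
         1.00000000e+00]])}
side {'mtx': array([[373.64912616,   0.        , 256.97554311],
       [  0.        , 373.64912616, 197.18672871],
       [  0.        ,   0.        ,   1.        ]]), 'extrinsics': array([[-9.99067970e-01,  3.66073569e-02, -2.28712288e-02,
         5.30836029e+02],
       [-4.02576035e-02, -5.99067830e-01,  7.99685601e-01,
         9.44459051e+02],
       [ 1.55729588e-02,  7.99861011e-01,  5.99983205e-01,
         7.88143391e+02],
       [ 0.00000000e+00,  0.00000000e+00,  0.00000000e+00,
         1.00000000e+00]])}
```

```bash
python3 -c "
import cv2
for n in('scene','side'):
    i=cv2.imread(f'pics/{n}0.png');cv2.imwrite(f'pics/{n}0b.png',cv2.resize(i,(768,576),interpolation=cv2.INTER_CUBIC))"
```

```text
(no output)
```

View pics/scene0b.png

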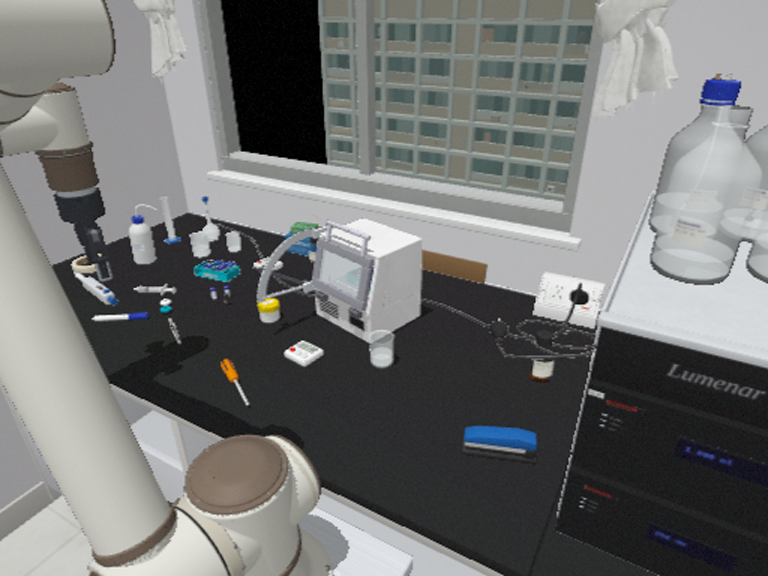

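View pics/side0b.png

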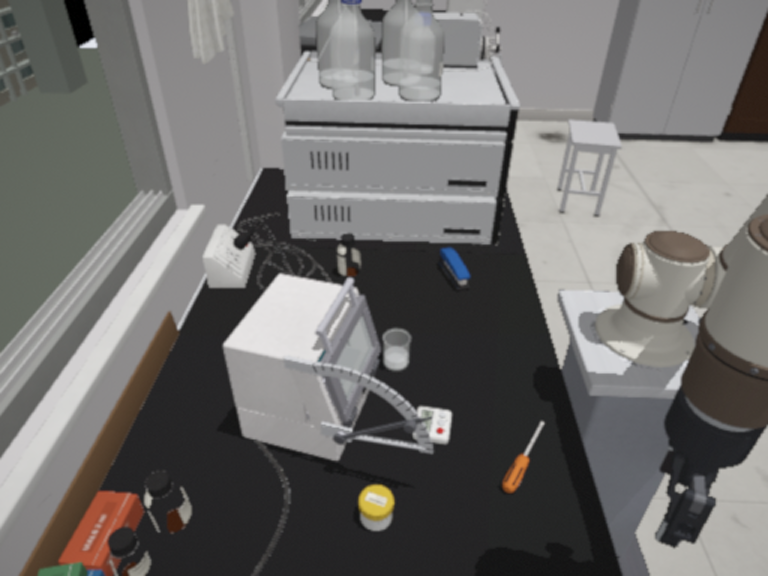

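The scene view shows the cabinet at the picture's centre, with the handle bar at about (330..368, 228..240) of the 768-wide image. The side view shows the bar at about (322,330)-(350,288) and the index pointer running from (340,437) to (415,425). Next I'll zoom in on both.

```bash
python3 -c "
import cv2,numpy as np
a=cv2.imread('pics/scene0.png')[140:240,165:290];b=cv2.imread('pics/side0.png')[180:310,145:310]
a=cv2.resize(a,None,fx=3.7,fy=3.7,interpolation=3);a=cv2.resize(cv2.imread('pics/scene0.png')[140:240,165:265],(400,400),interpolation=2)
b=cv2.resize(cv2.imread('pics/side0.png')[180:310,145:245],(400,520),interpolation=2)
c=cv2.resize(cv2.imread('pics/side0.png')[250:310,210:310],(400,240),interpolation=2)
m=np.zeros((600,800,3),np.uint8);m[:400,:400]=a;m[:520,400:]=b
m[400:600,:400]=cv2.resize(cv2.imread('pics/side0.png')[260:310,210:310],(400,200),interpolation=2)
cv2.imwrite('pics/m0.png',m)"
```

```text
(no output)
```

View pics/m0.png

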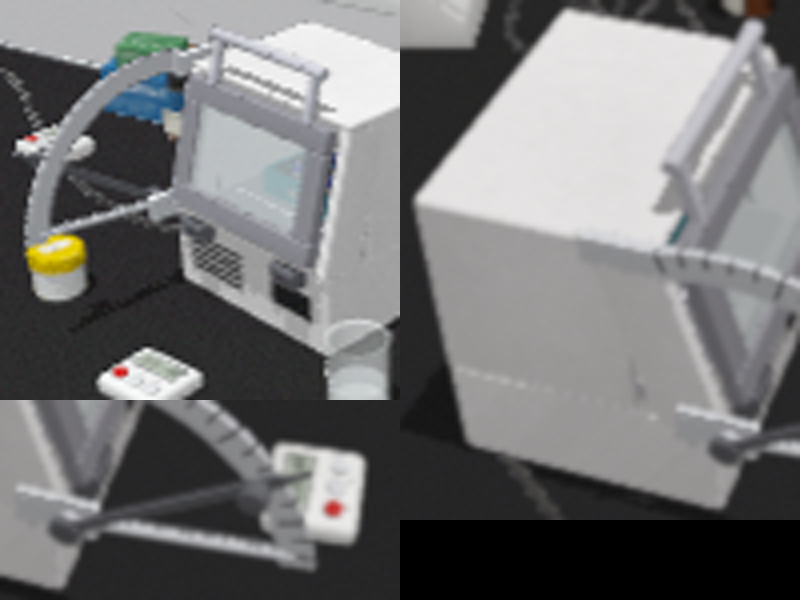

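```bash
cat > h.py <<'E'
import numpy as np,cv2,pickle
from scipy.optimize import least_squares
from scipy.spatial.transform import Rotation as R
def proj(g,P):
    E=np.linalg.inv(g["extrinsics"]);p=(E[:3,:3]@np.asarray(P,float).T).T+E[:3,3]
    u=g["mtx"]@np.array([p[:,0]/-p[:,2],-p[:,1]/-p[:,2],np.ones(len(p))]);return u[:2].T
def pol(q,r,y): return [r*np.sin(.26-q),y,90+r*np.cos(.26-q)]
def W(c,P):
    a=c[2];return np.asarray(P)@np.array([[np.cos(a),-np.sin(a),0],[np.sin(a),np.cos(a),0],[0,0,1]]).T+[c[0],c[1],0]
E
python3 - <<'E'
from h import *
d=pickle.load(open("im0.pkl","rb"))
def m(p):
    c,qi,f,b=p[:3],p[3],p[4],p[5]
    S=[(pol(0,170,70),(218,148.25)),(pol(0,170,-70),(246.5,158)),([f,100,0],(211.25,208.75)),([f,-100,0],(245.5,228)),(pol(qi,170,116),(182,182.5))]
    D=[(pol(0,170,70),(212,220.5)),(pol(0,170,-70),(233.75,187.5)),([b,100,219],(149,230)),([b,-100,219],(186.25,183)),([f,100,0],(225.5,307)),([b,100,0],(162.5,290.75)),(pol(qi,170,116),(287.5,278.25)),(pol(qi,135,125),(273.75,284.25)),([0,118,90],(227,291.75))]
    r=[]
    for n,L in(("scene",S),("side",D)):
        r.append(proj(d[n],W(c,[l[0] for l in L]))-[l[1] for l in L])
    return np.vstack(r)
s=least_squares(lambda p:m(p).ravel(),[650,50,0,1,0,190],loss="soft_l1",x_scale=[10,10,.1,.1,10,10])
print(s.x.round(3));print(m(s.x).round(1))
c=s.x[:3]
print("bar",W(c,[pol(0,170,0)]),"hinge",W(c,[[0,0,90]]),"low",W(c,[pol(1.7,170,0)]))
E
```

```text
[ 5.86162e+02  2.69349e+02 -2.44000e-01  1.25500e+00  1.23730e+01
  1.86860e+02]
[[  0.5  -0.8]
 [  0.1   0.1]
 [ -0.4   1. ]
 [  1.9   2.1]
 [-13.6  -3.7]
 [  0.2   0.8]
 [ -0.5  -1.4]
 [  0.   -0.8]
 [  0.4  -1.6]
 [ -0.4   1.1]
 [ -0.3   1.1]
 [  1.3  -0.1]
 [  0.1  -0.1]
 [ -1.   -0.2]]
bar [[628.57456619 258.80546378 254.28629628]] hinge [[586.1618323  269.34931782  90.        ]] low [[422.59263669 310.01280648 112.17203049]]
```

Emit:
{"method": "servo_tool", "body": {"rows": [[0.6,0,0,-3,0,0,8.2],[0.6,0,0,-4,0,0,8.2],[0.6,0,0,-4,0,0,8.2],[0.6,0,0,-3,0,0,8.2],[0.6,0,0,0,0,0,8.2],[0.6,0,0,0,0,0,8.2],[0.6,0,0,0,0,0,8.2],[0.6,0,0,0,0,0,8.2],[0.6,0,0,0,0,0,8.2],[0.6,0,0,0,0,0,8.4]]}}

```text
clock: 1.1
position: [231.6, 580.3, 381.6]
ee_rot: [-0.614, 0.79, -0.0, -0.001]
contact_force: [-0.5, -0.2, 0.1]
gripper_width: 51.3
```

Emit:
{"method": "servo_tool", "body": {"rows": [[0.6,1,-2,0,0,0,0],[0.6,1.8,-3.8,0,0,0,0],[0.6,1.8,-3.8,0,0,0,0],[0.6,1.8,-3.9,0,0,0,0],[0.6,1.8,-3.9,0,0,0,0],[0.6,1.8,-3.9,0,0,0,0],[0.6,1.8,-3.9,0,0,0,0],[0.6,1.8,-3.9,0,0,0,0],[0.6,1.8,-3.9,0,0,0,0],[0.6,1.8,-3.9,0,0,0,0],[0.6,1.8,-3.9,0,0,0,0],[0.6,1.8,-3.9,0,0,0,0]]}}

```text
clock: 2.3
position: [616.3, 269.5, 381.7]
ee_rot: [-0.616, 0.788, 0.0, -0.001]
contact_force: [0.5, 0.7, 0.2]
gripper_width: 51.3
```

Emit:
{"method": "servo_tool", "body": {"rows": [[0.6,0.7,-1.5,0,0,0,0],[0.6,0,0,0,0,0,0],[0.6,0,0,0,0,0,0]]}}

```text
clock: 2.6
position: [627.9, 260.5, 381.7]
ee_rot: [-0.616, 0.788, 0.0, -0.001]
contact_force: [-0.8, -0.2, 0.2]
gripper_width: 51.5
```

Run:
```python
from bench import *
from h import *
s=read_state();M=R.from_quat(s["ee_rot"]).as_matrix();print(s["clock"],s["position"],s["gripper_width"],s["joints"].round(2));print(M.round(3))
g=get_image("wrist");pickle.dump(g,open("w1.pkl","wb"))
cv2.imwrite("pics/w1.png",g["image"][:,:,::-1]);c=(586.2,269.3,-.244)
print(proj(g,W(c,[pol(0,170,70),pol(0,170,-70)])))
print(M.T@(np.array([628.6,258.8,254.3])-s["position"]))
```

```text
2.6 [627.88468732 260.51121665 381.67575011] 51.487672806796986 [ 0.63  0.44  0.43 -0.   -1.56 -0.87]
[[-0.241 -0.97  -0.001]
 [-0.97   0.241 -0.   ]
 [ 0.001  0.001 -1.   ]]
[[254.77816544 248.41270631]
 [254.32140034 107.81664883]]
[  1.4130287   -1.24544472 127.37532676]
```

View pics/w1.png

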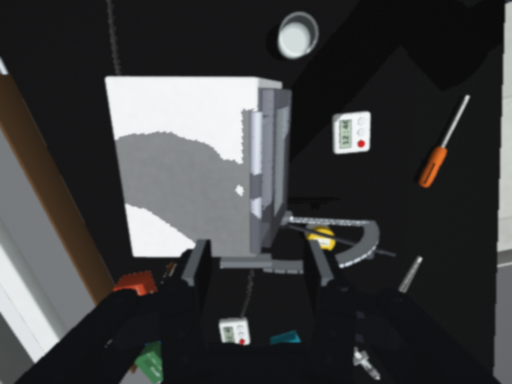

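The wrist view shows the bar at column 255, rows 108-250, exactly where the model projects it. The grasp position is confirmed, so I'll descend and close.

Emit:
{"method": "servo_tool", "body": {"rows": [[0.6,0.1,-0.1,2,0,0,0],[0.6,0,0,2.5,0,0,0],[0.6,0,0,2.5,0,0,0],[0.6,0,0,2.5,0,0,0],[0.6,0,0,2,0,0,0],[0.6,0,0,1,0,0,0],[0.6,0,0,0.6,0,0,0],[0.6,0,0,0.4,0,0,0],[0.6,0,0,0,0,0,0]]}}

```text
clock: 3.55
position: [628.9, 259.5, 247.8]
ee_rot: [-0.616, 0.788, -0.0, 0.0]
contact_force: [-0.3, -0.1, -0.7]
gripper_width: 51.3
```

Emit:
{"method": "servo_tool", "body": {"rows": [[0.3,0,0,0,0,0,0],[0.1,0,0,0,0,0,0],[0,0,0,0,0,0,0],[0,0,0,0,0,0,0],[0,0,0,0,0,0,0],[0,0,0,0,0,0,0]]}}

```text
clock: 4.15
position: [629.3, 259.1, 248.2]
ee_rot: [-0.616, 0.788, -0.0, 0.001]
contact_force: [0.4, -1.2, 2.6]
gripper_width: 10.0
```

Run:
```python
import numpy as np
q=np.concatenate([[0,.01,.03],np.arange(.06,1.63,.04),[1.64,1.66,1.68,1.70]])
P=np.round(np.c_[-17*np.sin(.26-q),-17*np.cos(.26-q)]*50)/50
for i,r in enumerate(np.diff(P,axis=0)): print(i,round(q[i+1],2),f"[0,0,{r[0]:.2f},{r[1]:.2f},0,0,0],")
```

```text
0 0.01 [0,0,0.18,-0.06,0,0,0],
1 0.03 [0,0,0.32,-0.08,0,0,0],
2 0.06 [0,0,0.50,-0.10,0,0,0],
3 0.1 [0,0,0.68,-0.12,0,0,0],
4 0.14 [0,0,0.66,-0.10,0,0,0],
5 0.18 [0,0,0.68,-0.06,0,0,0],
6 0.22 [0,0,0.68,-0.04,0,0,0],
7 0.26 [0,0,0.68,-0.02,0,0,0],
8 0.3 [0,0,0.68,0.02,0,0,0],
9 0.34 [0,0,0.68,0.04,0,0,0],
10 0.38 [0,0,0.68,0.06,0,0,0],
11 0.42 [0,0,0.66,0.10,0,0,0],
12 0.46 [0,0,0.68,0.12,0,0,0],
13 0.5 [0,0,0.66,0.14,0,0,0],
14 0.54 [0,0,0.66,0.18,0,0,0],
15 0.58 [0,0,0.64,0.20,0,0,0],
16 0.62 [0,0,0.64,0.22,0,0,0],
17 0.66 [0,0,0.64,0.26,0,0,0],
18 0.7 [0,0,0.62,0.28,0,0,0],
19 0.74 [0,0,0.62,0.30,0,0,0],
20 0.78 [0,0,0.58,0.32,0,0,0],
21 0.82 [0,0,0.60,0.36,0,0,0],
22 0.86 [0,0,0.56,0.36,0,0,0],
23 0.9 [0,0,0.56,0.40,0,0,0],
24 0.94 [0,0,0.52,0.42,0,0,0],
25 0.98 [0,0,0.52,0.44,0,0,0],
26 1.02 [0,0,0.52,0.46,0,0,0],
27 1.06 [0,0,0.48,0.48,0,0,0],
28 1.1 [0,0,0.46,0.50,0,0,0],
29 1.14 [0,0,0.44,0.50,0,0,0],
30 1.18 [0,0,0.42,0.54,0,0,0],
31 1.22 [0,0,0.40,0.56,0,0,0],
32 1.26 [0,0,0.38,0.56,0,0,0],
33 1.3 [0,0,0.36,0.58,0,0,0],
34 1.34 [0,0,0.34,0.58,0,0,0],
35 1.38 [0,0,0.30,0.62,0,0,0],
36 1.42 [0,0,0.28,0.62,0,0,0],
37 1.46 [0,0,0.26,0.62,0,0,0],
38 1.5 [0,0,0.24,0.64,0,0,0],
39 1.54 [0,0,0.20,0.64,0,0,0],
40 1.58 [0,0,0.18,0.66,0,0,0],
41 1.62 [0,0,0.16,0.66,0,0,0],
42 1.64 [0,0,0.08,0.34,0,0,0],
43 1.66 [0,0,0.06,0.34,0,0,0],
44 1.68 [0,0,0.04,0.32,0,0,0],
45 1.7 [0,0,0.06,0.34,0,0,0],
```

Emit:
{"method": "servo_tool", "body": {"rows": [[0,0,0.18,-0.06,0,0,0],[0,0,0.32,-0.08,0,0,0],[0,0,0.5,-0.1,0,0,0],[0,0,0.68,-0.12,0,0,0],[0,0,0.66,-0.1,0,0,0],[0,0,0.68,-0.06,0,0,0],[0,0,0.68,-0.04,0,0,0],[0,0,0.68,-0.02,0,0,0]]}}

```text
clock: 4.95
position: [585.8, 270.2, 254.2]
ee_rot: [-0.616, 0.788, 0.0, 0.001]
contact_force: [1.3, 0.1, 7.1]
gripper_width: 9.3
```

Emit:
{"method": "servo_tool", "body": {"rows": [[0,0,0.68,0.02,0,0,0],[0,0,0.68,0.04,0,0,0],[0,0,0.68,0.06,0,0,0],[0,0,0.66,0.1,0,0,0],[0,0,0.68,0.12,0,0,0],[0,0,0.66,0.14,0,0,0],[0,0,0.66,0.18,0,0,0],[0,0,0.64,0.2,0,0,0]]}}

```text
clock: 5.75
position: [534.2, 283.2, 244.7]
ee_rot: [-0.616, 0.788, 0.0, 0.001]
contact_force: [4.1, 0.9, 0.6]
gripper_width: 10.1
```

Run:
```python
from bench import *
from h import *
s=read_state();print(s["clock"],s["contact_force"])
a=get_image("wrist")["image"][:,:,::-1];g=get_image("side");b=g["image"][:,:,::-1]
m=np.hstack([cv2.resize(a[150:384,130:380],(400,374)),cv2.resize(b[170:320,150:310],(400,374))]);cv2.imwrite("pics/m2.png",m)
```

```text
5.75 [4.06285961 0.93691867 0.59603918]
```

View pics/m2.png

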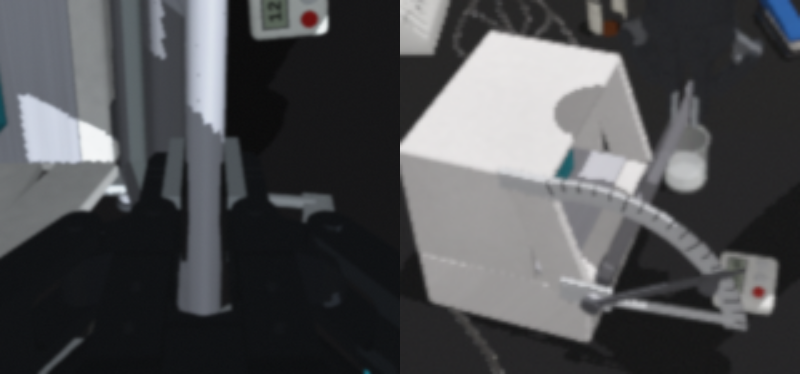

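The wrist view shows the bar held between the pads. In the side view the door stands open at about 0.58 and the pointer is untouched. I'll keep lowering it.

Emit:
{"method": "servo_tool", "body": {"rows": [[0,0,0.64,0.22,0,0,0],[0,0,0.64,0.26,0,0,0],[0,0,0.62,0.28,0,0,0],[0,0,0.62,0.3,0,0,0],[0,0,0.58,0.32,0,0,0],[0,0,0.6,0.36,0,0,0],[0,0,0.56,0.36,0,0,0],[0,0,0.56,0.4,0,0,0],[0,0,0.52,0.42,0,0,0],[0,0,0.52,0.44,0,0,0],[0,0,0.52,0.46,0,0,0],[0,0,0.48,0.48,0,0,0]]}}

```text
clock: 7.05
position: [467.3, 299.3, 200.6]
ee_rot: [-0.616, 0.788, 0.0, -0.0]
contact_force: [1.4, 5.7, 1.1]
gripper_width: 9.7
```

Emit:
{"method": "servo_tool", "body": {"rows": [[0,0,0.46,0.5,0,0,0],[0,0,0.44,0.5,0,0,0],[0,0,0.42,0.54,0,0,0],[0,0,0.4,0.56,0,0,0],[0,0,0.38,0.56,0,0,0],[0,0,0.36,0.58,0,0,0],[0,0,0.34,0.58,0,0,0],[0,0,0.3,0.62,0,0,0]]}}

```text
clock: 7.85
position: [437.4, 306.6, 156.4]
ee_rot: [-0.616, 0.788, 0.0, -0.0]
contact_force: [1.9, 4.3, -0.6]
gripper_width: 9.7
```

Emit:
{"method": "servo_tool", "body": {"rows": [[0,0,0.28,0.62,0,0,0],[0,0,0.26,0.62,0,0,0],[0,0,0.24,0.6,0,0,0],[0,0,0.14,0.4,0,0,0],[0,0,0.1,0.3,0,0,0],[0,0,0.1,0.3,0,0,0],[0,0,0.06,0.2,0,0,0]]}}

```text
clock: 8.55
position: [426.9, 309.1, 126.3]
ee_rot: [-0.616, 0.788, -0.0, -0.0]
contact_force: [5.0, 1.6, -1.7]
gripper_width: 9.7
```

Emit:
{"method": "servo_tool", "body": {"rows": [[0,0,0.05,0.24,0,0,0],[0,0,0.05,0.24,0,0,0],[0,0,0.04,0.24,0,0,0],[0,0,0.04,0.24,0,0,0],[0,0,0.03,0.24,0,0,0],[0,0,0.03,0.2,0,0,0],[0,0,0.02,0.16,0,0,0]]}}

```text
clock: 9.25
position: [423.8, 309.9, 110.9]
ee_rot: [-0.616, 0.788, -0.0, -0.0]
contact_force: [2.8, 2.2, -0.9]
gripper_width: 9.7
```

Emit:
{"method": "servo_tool", "body": {"rows": [[0,0,0.02,0.12,0,0,0],[0,0,0.01,0.1,0,0,0],[0,0,0.01,0.1,0,0,0],[0,0,0,0,0,0,0]]}}

```text
clock: 9.65
position: [423.4, 310.0, 107.8]
ee_rot: [-0.616, 0.788, -0.0, -0.0]
contact_force: [3.2, 2.8, -0.2]
gripper_width: 10.1
```

Emit:
{"method": "servo_tool", "body": {"rows": [[0,0,0.01,0.1,0,0,0],[0,0,0,0.1,0,0,0],[0,0,0,0.1,0,0,0],[0,0,0,0.1,0,0,0],[0,0,0,0,0,0,0]]}}

```text
clock: 10.15
position: [423.2, 310.1, 106.5]
ee_rot: [-0.616, 0.788, -0.0, 0.0]
contact_force: [-3.3, -0.7, 16.2]
gripper_width: 9.9
```

Run:
```python
from bench import *
s=read_state();print(s["clock"],s["position"],s["contact_force"],s["wrist_torque"])
```

```text
10.15 [423.24958002 310.11228955 106.47712174] [-3.31558108 -0.74970755 16.23160142] [-0.2226638   0.86704088 -0.05225638]
```

The stop has been reached: the force went from about 0 to 16 N upward and motion ceased at z=106.5. Next I'll measure the index.

Run:
```python
from bench import *
from h import *
d={n:get_image(n) for n in("scene","side","wrist")};pickle.dump(d,open("im3.pkl","wb"))
a=cv2.resize(d["scene"]["image"][155:225,165:245],(400,350),interpolation=2)
b=cv2.resize(d["side"]["image"][255:325,220:300],(400,350),interpolation=2)
w=pickle.load(open("w1.pkl","rb"))["image"][190:270,270:430];w=cv2.resize(w,None,fx=2.5,fy=2.5,interpolation=2)
x=cv2.resize(d["wrist"]["image"],(267,200))
m=np.zeros((550,800,3),np.uint8);m[:350,:400]=a;m[:350,400:]=b;m[350:550,:400]=w[:200];m[350:,400:667]=x
cv2.imwrite("pics/m3.png",m[:,:,::-1])
```

```text
(no output)
```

View pics/m3.png

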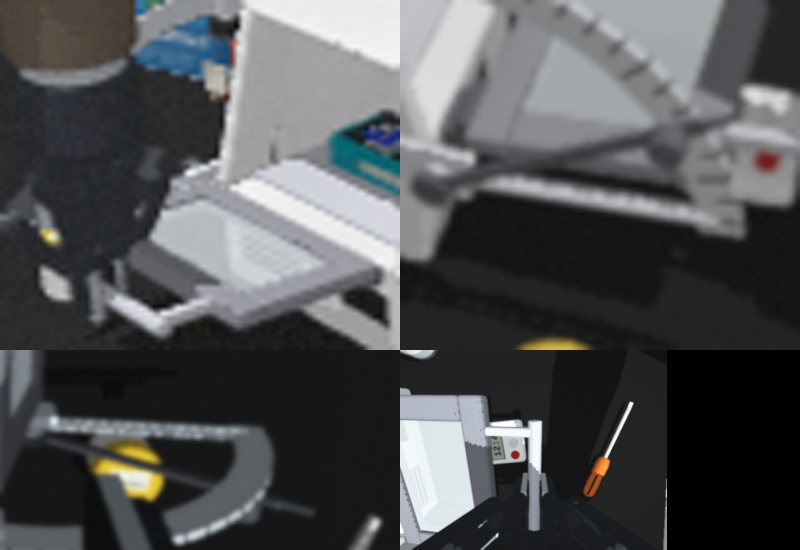

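Run:
```python
from h import *
d=pickle.load(open("im3.pkl","rb"));w=pickle.load(open("w1.pkl","rb"))
c=(586.2,269.3,-.244)
for q in np.arange(1.15,1.36,.03):
    P=W(c,[pol(q,170,116),pol(q,135,127),[0,118,90]])
    print(q.round(2),"side",proj(d["side"],P).round(1).tolist(),"wr",proj(w,P).round(1).tolist())
print("obs side 288,278.4 273,284 226,292; wr 396,254.8")
print("arc pts", [ (a,proj(d["side"],W(c,[pol(a,145,108),pol(a,125,108)])).round(1).tolist()) for a in (0,.5,1,1.7)])
```

```text
1.15 side [[284.3, 272.4], [270.0, 280.4], [226.0, 291.5]] wr [[392.5, 256.8], [364.1, 255.0], [282.2, 222.3]]
1.18 side [[285.7, 274.0], [271.0, 281.6], [226.0, 291.5]] wr [[393.6, 255.1], [365.1, 253.8], [282.2, 222.3]]
1.21 side [[287.0, 275.7], [272.1, 282.9], [226.0, 291.5]] wr [[394.5, 253.4], [366.0, 252.5], [282.2, 222.3]]
1.24 side [[288.2, 277.3], [273.1, 284.2], [226.0, 291.5]] wr [[395.2, 251.7], [366.8, 251.3], [282.2, 222.3]]
1.27 side [[289.3, 279.0], [274.0, 285.5], [226.0, 291.5]] wr [[395.8, 250.0], [367.5, 250.0], [282.2, 222.3]]
1.3 side [[290.4, 280.7], [274.9, 286.8], [226.0, 291.5]] wr [[396.3, 248.3], [368.1, 248.7], [282.2, 222.3]]
1.33 side [[291.5, 282.3], [275.7, 288.1], [226.0, 291.5]] wr [[396.6, 246.7], [368.5, 247.4], [282.2, 222.3]]
1.36 side [[292.4, 284.0], [276.5, 289.4], [226.0, 291.5]] wr [[396.8, 245.0], [368.9, 246.2], [282.2, 222.3]]
obs side 288,278.4 273,284 226,292; wr 396,254.8
arc pts [(0, [[209.0, 241.5], [211.7, 248.5]]), (0.5, [[240.8, 248.3], [238.8, 254.3]]), (1, [[269.3, 266.0], [263.0, 269.3]]), (1.7, [[287.9, 297.7], [279.2, 296.4]])]
```

Emit:
{"method": "servo_tool", "body": {"rows": [[0,0,0,-0.25,0,0,0],[0,0,-0.06,-0.34,0,0,0],[0,0,-0.1,-0.5,0,0,0],[0,0,-0.08,-0.5,0,0,0],[0,0,-0.16,-0.66,0,0,0],[0,0,-0.18,-0.66,0,0,0],[0,0,-0.2,-0.64,0,0,0],[0,0,-0.24,-0.64,0,0,0],[0,0,-0.26,-0.62,0,0,0],[0,0,-0.28,-0.62,0,0,0],[0,0,-0.3,-0.62,0,0,0],[0,0,-0.34,-0.58,0,0,0]]}}

```text
clock: 11.5
position: [443.0, 305.0, 169.9]
ee_rot: [-0.616, 0.788, 0.001, -0.002]
contact_force: [-4.1, 7.1, -2.2]
gripper_width: 9.8
```

Emit:
{"method": "servo_tool", "body": {"rows": [[0,0,-0.26,-0.4,0,0,0],[0,0,-0.16,-0.26,0,0,0],[0,0,-0.08,-0.12,0,0,0],[0,0,0,0,0,0,0],[0,0,0,0,0,0,0]]}}

```text
clock: 12.0
position: [447.5, 303.8, 177.9]
ee_rot: [-0.616, 0.788, 0.001, -0.002]
contact_force: [-5.9, 5.7, 1.8]
gripper_width: 9.9
```

Run:
```python
from bench import *
from h import *
s=read_state();print(s["clock"],s["position"],s["contact_force"])
d={n:get_image(n) for n in("side","wrist","scene")};pickle.dump(d,open("im4.pkl","wb"))
m=np.zeros((600,800,3),np.uint8)
m[:480]=cv2.resize(d["side"]["image"][230:314,200:340],(800,480),interpolation=2)
m[480:,:160]=cv2.resize(d["wrist"]["image"],(160,120))
cv2.imwrite("pics/m4.png",m[:,:,::-1])
z=s["position"][2]
for q in(1.15,1.2,1.25,1.3):
  print(q,106.5+170*(np.cos(.26-q)-np.cos(1.44)),[((p-[200,230])*5.714).round(0).tolist() for p in proj(d["side"],W((586.2,269.3,-.244),[pol(q,170,70),pol(q,170,116)]))])
```

```text
12.0 [447.52626153 303.79574115 177.92299304] [-5.94480568  5.74756134  1.77573073]
1.15 191.32801403204374 [[509.0, 154.0], [482.0, 242.0]]
1.2 184.59193376980195 [[521.0, 170.0], [494.0, 258.0]]
1.25 177.60524581338512 [[532.0, 185.0], [506.0, 274.0]]
1.3 170.38541324408757 [[542.0, 201.0], [517.0, 289.0]]
```

View pics/m4.png

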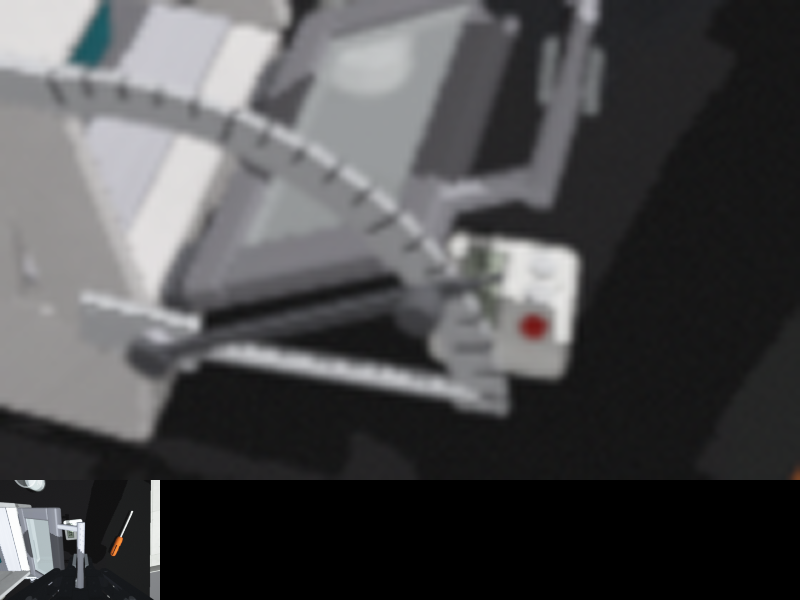

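```bash
cat > ov.py <<'E'
from h import *
import sys
d=pickle.load(open(sys.argv[1],"rb"))["side"];c=(586.2,269.3,-.244)
x0,y0,k=218,228,8
m=cv2.resize(d["image"][y0:y0+72,x0:x0+90],None,fx=k,fy=k,interpolation=2)[:,:,::-1].copy()
m=cv2.convertScaleAbs(m,alpha=1.5,beta=30)
for q,col in((1.20,(0,255,0)),(1.25,(0,0,255)),(1.30,(255,128,0))):
    for L in([pol(q,170,70),pol(q,170,-40)],[pol(q,60,116),pol(q,170,116)]):
        P=((proj(d,W(c,L))-[x0,y0]+.5)*k).astype(int);cv2.line(m,tuple(map(int,P[0])),tuple(map(int,P[1])),col,1,cv2.LINE_AA)
cv2.imwrite(sys.argv[2],m)
E
python3 ov.py im4.pkl pics/m5.png
```

```text
(no output)
```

View pics/m5.png

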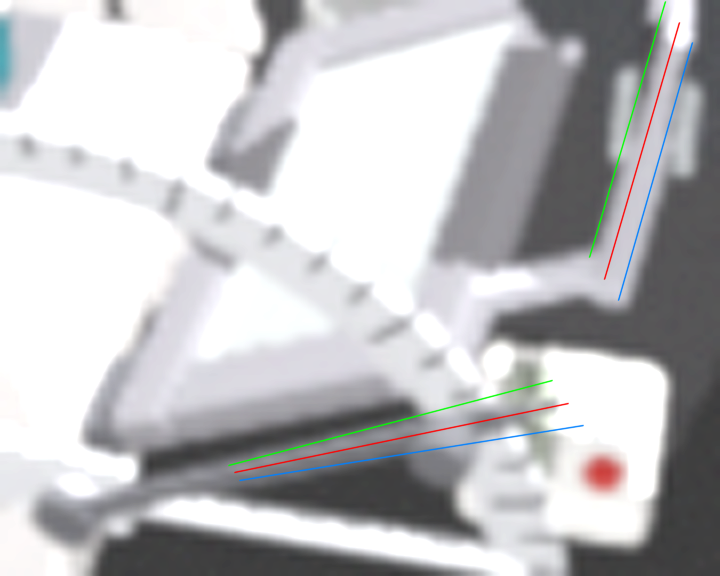

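Run:
```python
from h import *
c=(586.2,269.3,-.244)
qs=np.arange(1.10,1.45,.01)
def prof(g,pts):
    im=cv2.cvtColor(g["image"],cv2.COLOR_RGB2GRAY).astype(np.float32);o=[]
    for q in qs:
        P=proj(g,W(c,pts(q))).astype(np.float32)
        o.append(cv2.remap(im,P[:,:1]-0,P[:,1:]-0,cv2.INTER_CUBIC).mean())
    return np.array(o).round(0).astype(int)
d4=pickle.load(open("im4.pkl","rb"))["side"];d3=pickle.load(open("im3.pkl","rb"))["side"]
print((qs*100).round().astype(int).tolist())
for nm,a,b in(("ptr80-100",80,100),("ptr100-118",100,118),("tip152-166",152,166)):
    for d in(d3,d4): print(nm,prof(d,lambda q:[pol(q,r,116) for r in np.linspace(a,b,15)]).tolist())
print("bar",prof(d4,lambda q:[pol(q,170,y) for y in np.linspace(25,52,15)]).tolist())
```

```text
[110, 111, 112, 113, 114, 115, 116, 117, 118, 119, 120, 121, 122, 123, 124, 125, 126, 127, 128, 129, 130, 131, 132, 133, 134, 135, 136, 137, 138, 139, 140, 141, 142, 143, 144]
ptr80-100 [140, 139, 140, 140, 140, 139, 138, 135, 131, 125, 116, 105, 94, 83, 74, 68, 63, 62, 64, 69, 74, 80, 86, 90, 91, 91, 90, 88, 85, 81, 77, 73, 66, 57, 50]
ptr80-100 [53, 43, 35, 28, 25, 25, 27, 33, 41, 50, 59, 67, 73, 75, 73, 69, 64, 61, 58, 56, 52, 47, 41, 34, 29, 25, 23, 23, 22, 22, 23, 23, 22, 22, 22]
ptr100-118 [159, 157, 156, 155, 153, 150, 147, 142, 138, 132, 123, 112, 98, 86, 74, 65, 62, 64, 72, 83, 95, 106, 114, 118, 118, 117, 114, 109, 104, 98, 93, 91, 89, 86, 83]
ptr100-118 [83, 76, 66, 53, 40, 30, 25, 25, 31, 40, 52, 62, 71, 75, 73, 68, 64, 60, 58, 55, 49, 43, 37, 34, 33, 32, 32, 31, 30, 29, 28, 26, 25, 24, 22]
tip152-166 [139, 130, 124, 123, 124, 125, 129, 133, 137, 139, 138, 136, 128, 112, 94, 91, 107, 135, 158, 168, 165, 155, 144, 131, 120, 117, 118, 121, 121, 119, 116, 116, 118, 122, 127]
tip152-166 [127, 150, 168, 174, 165, 150, 132, 115, 107, 104, 102, 104, 108, 106, 97, 92, 101, 118, 130, 134, 131, 123, 117, 118, 118, 122, 126, 129, 127, 123, 119, 119, 121, 125, 131]
bar [37, 37, 37, 37, 37, 39, 44, 51, 58, 62, 68, 78, 91, 103, 110, 114, 116, 117, 117, 117, 114, 106, 94, 78, 60, 46, 39, 37, 37, 37, 37, 37, 37, 37, 37]
```

Run:
```python
from h import *
c=(586.2,269.3,-.244)
def cen(g,q0):
    im=cv2.cvtColor(g["image"],cv2.COLOR_RGB2GRAY).astype(np.float32);qs=q0+np.arange(-.15,.151,.01);o=[]
    for q in qs:
        P=proj(g,W(c,[pol(q,170,y) for y in np.linspace(25,52,15)])).astype(np.float32)
        o.append(int(cv2.remap(im,P[:,:1].copy(),P[:,1:].copy(),cv2.INTER_CUBIC).mean()))
    print(q0,o)
cen(pickle.load(open("im0.pkl","rb"))["side"],0);cen(pickle.load(open("im3.pkl","rb"))["side"],1.7);cen(pickle.load(open("im4.pkl","rb"))["side"],1.25)
g=pickle.load(open("im0.pkl","rb"))["side"]
print(proj(g,W(c,[pol(1.25,r,y) for r in(170,175) for y in(70,116)])), proj(g,W(c,[pol(1.25,170,70)])+[0,0,2]))
```

```text
0 [224, 225, 225, 225, 225, 225, 225, 225, 224, 219, 210, 201, 196, 196, 197, 196, 191, 181, 167, 151, 142, 140, 144, 156, 179, 203, 214, 207, 185, 160, 147]
1.7 [93, 91, 92, 93, 96, 98, 101, 103, 105, 107, 109, 110, 111, 111, 112, 112, 113, 113, 113, 113, 114, 115, 115, 117, 118, 119, 121, 121, 121, 121, 121]
1.25 [37, 36, 36, 36, 37, 39, 44, 51, 57, 61, 67, 78, 90, 102, 110, 114, 115, 116, 117, 116, 113, 106, 93, 77, 60, 46, 39, 36, 36, 36, 36]
[[293.09476449 262.38697993]
 [288.58031975 277.88301437]
 [295.061682   261.93120039]
 [290.62172387 277.45705345]] [[293.16194817 261.75216695]]
```

Emit:
{"method": "servo_tool", "body": {"rows": [[0,0,-0.03,-0.05,0,0,0],[0,0,-0.03,-0.05,0,0,0],[0,0,0,0,0,0,0],[0,0,0,0,0,0,0],[0,0,0,0,0,0,0],[0,0,0,0,0,0,0],[0,0,0,0,0,0,0]]}}

```text
clock: 12.85
position: [448.0, 303.7, 178.7]
ee_rot: [-0.616, 0.788, 0.001, -0.002]
contact_force: [-4.8, 6.1, 0.4]
gripper_width: 9.8
```

```bash
python3 - <<'E'
from bench import *
from h import *
s=read_state();p=s["position"];print(s["clock"],p,s["contact_force"],s["gripper_width"],abs(s["joint_vel"]).max())
u=np.array([-.970,.242]);D=(p-[629.3,259.1,248.2]);print("q",.26+np.arctan2(D[:2]@u-43.7,164.28+D[2]))
d={n:get_image(n) for n in("side","wrist","scene")};pickle.dump(d,open("im6.pkl","wb"))
E
python3 ov.py im6.pkl pics/m6.png
python3 - <<'E'
import cv2,pickle,numpy as np
d=pickle.load(open("im6.pkl","rb"));m=cv2.imread("pics/m6.png")
o=np.zeros((600,800,3),np.uint8);o[:360,:450]=cv2.resize(m,(450,360));o[:300,450:]=cv2.resize(d["scene"]["image"][100:320,120:376],(350,300))[:,:,::-1]
o[300:,450:]=cv2.resize(d["side"]["image"],(350,300))[:,:,::-1];cv2.imwrite("pics/m7.png",o)
E
```

```text
12.85 [448.02300441 303.70264114 178.74151779] [-4.81700067  6.1112155   0.3742283 ] 9.834427757346644 0.0012766668720712844
q 1.245058280202484
```

View pics/m7.png

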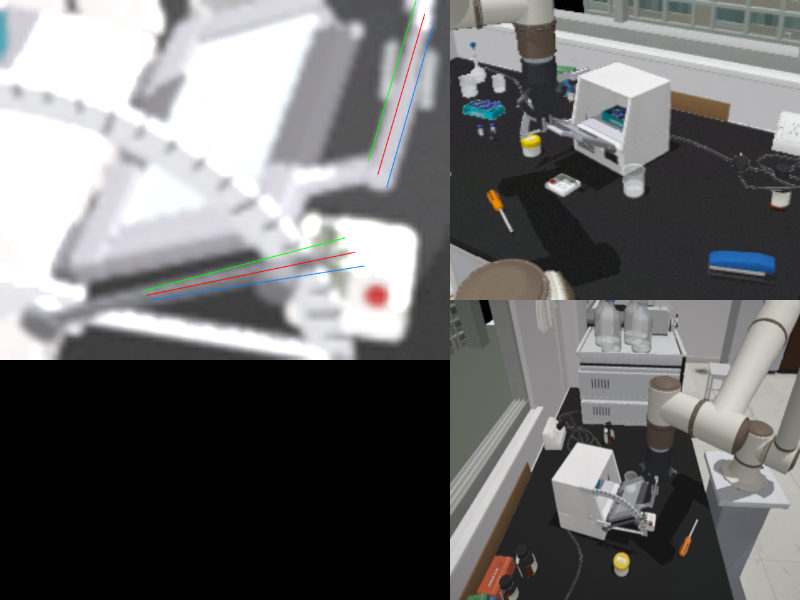

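The door is held in the pads. The pointer follows the 1.25 line, the bar sits at about 1.25-1.265 in the picture and 1.245 by arm kinematics, and the bystanders have not moved.

```bash
python3 -c "
from bench import *
job_done();s=read_state();print(s['clock'],s['position'])"
```

```text
the job is handed in; nothing more can be done
the job is handed in; nothing more can be done
```

I lowered the door by its handle bar all the way to its stop, then lifted it back to the index mark. I handed the job in with the gripper still holding the door there, at 12.9 s on the robot clock.

- **Lowering:** I slowed to about 10 mm/s near the bottom, and the stop showed as a steady 16 N upward push on the tool. The forces I read on the way down and back up stayed under about 10 N.
- **Alignment:** The side camera puts the index arm at about 1.25 rad. The arm's own position puts the door at 1.245 rad.
- **Disagreement:** Before a final 1 mm lift, the side camera read the bar at about 1.27 rad and the arm position at about 1.25. I set the door between the two, so expect an error of around 0.01–0.02 rad.
- **Last checks:** The arm was still (joint speeds under 0.002 rad/s) with a steady grip. The index arm and the other items looked unmoved in the last pictures. The state could not be read after hand-in, so I have no reading of the second that followed.

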